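Find the full dolly tin by its weight

ROBOT

A 6-joint arm with a two-finger parallel gripper is mounted at the origin on the work surface; the furniture and walls round the work are solid. World frame = base frame: x ahead of the robot, y to its left, z up, the work surface at z = 0. Lengths are in mm, angles in rad, forces in N, time in s.
With the tool pointing down it reaches from about 400 to 925 mm from the base axis. Payload 12.5 kg.
Tool frame: the origin (TCP) lies on the centre line of the jaws, within the pads' length; the fingertips stand 17 mm ahead of it and the grasp point (between the pads) lies 2 mm behind it; z points along the fingers, y is the line along which they close (so a half turn about z gives the same grasp; the last joint's range is limited). The gripper opens to 95 mm and grips with 3 to 60 N. Pads are 20 mm wide; open, the fingers measure 119 mm over their backs; the gripper's body (75 mm by 180 mm) begins 59 mm behind the grasp point.
Start: joints at [-1.366, 0.491, 1.559, -0, 1.092, -0.106], TCP at [191.16, -595.065, 231.661] pointing down, gripper open.
Joint ranges: [-3.1, 3.1], [-0.84, 2.19], [0.05, 2.79], [-1.13, 4.28], [0.06, 2.93], [-2.69, 2.69]. Speed limits (rad/s): [2.22, 2.22, 2.79, 3.14, 3.14, 3.14].

INTERFACE

Orientations are given as [roll, pitch, yaw] about the fixed x, y, z axes, in that order (R = Rz(yaw) Ry(pitch) Rx(roll)).
In Python, from cell import env gives the robot as it stands.
- The arm moves only by the tool drive_tool, never from a script. Its argument "deltas" is text: rows parted by semicolons, each of 4 numbers parted by spaces: the shift along the world's x, y, z normalised to -1 to 1, where 1 is 100 mm, then the turn about the world's z normalised to -1 to 1, where 1 is 180 degrees. A call has 1 to 10 rows; each row shifts and turns the commanded pose from where the row before left it; what a row does not reach is not made up. A row lasts 1/12 s, in which the tool goes at most 41.7 mm and 7.16 degrees, less where a joint would pass 70% of its speed; a pose out of reach is approached as far as the arm can. A call with a number of a shift or a turn outside -1 to 1 is refused whole. A call with a gripper value outside its range is refused whole. "gripper" is the closure, from 0 (fully open) to 1 (shut), set as the call begins (left out, the last holds). The fingers move at their own pace and stop on an object; the grip force is fixed at half the most. Time passes only in rows, so rows that do not move let the fingers close. It gives the time, the measured TCP pose, the force, the opening and the grip force at its end, in the units of the state.
- env.state(): the state, without advancing time (a new reading comes with each control period).
- env.read_camera(name): name is "side" or "top"; returns (picture, depth): 420x560x3 uint8, red, green, blue; 420x560 float32, mm along the optical axis (not along the pixel's ray), 0 where there is no reading.
- env.camera_params(name): a dict with "mtx" (3x3 intrinsics, pixels), "k1" (the pictures are not rectified: a ray, as slopes to the right and down, at radius r is drawn at 1 + k1 r^2 times it, then the intrinsics apply), "camera_from_world" (4x4, takes a point from world to camera coordinates). Camera axes: x right, y down, z forward; pixel columns grow to the right and rows downward; lengths in mm; the calibration is good to about 2 mm. A picture is of the moment at which its call begins. camera_params takes no time and is no camera call.
- env.job_done(): hands the job in; it is judged then, once.
The state is a dict: "t": time; "joints": joint angles; "qvel": joint speeds; "tau": joint torques, N m; "eef_pos": TCP position; "tcp_rot": TCP orientation; "ft_force": force on the tool from outside, world axes, zero at the start; "moment": the same for the moment, N m; "opening": opening from 0.0 (shut) to 1.0 (fully open); "grip_force": force on a finger pad.
Only numpy, scipy, OpenCV 4.12 (cv2) and the standard library are available. Lean on these libraries where they do the work, as an engineer would, in place of code of your own. Each camera call takes 0.05 s, during which the arm holds its last target. There are 200 camera calls.

TASK

Three look-alike lidded tins stand on the bench, and only one has the heavy steel riveting dolly in it. Lift the tins to feel which one is heavy, and stand that full tin upright inside the low metal tray. Leave the two empty tins standing upright on the bench, outside the tray, and do not tip any tin over.

Things in the scene. Friction and masses are not known exactly. Their poses are not given: they have to be found in the camera images.
- tin_left: one of three identical round metal tins with fixed lids: body 52 mm across, lid 54 mm (55 mm over its beads) across, 74 mm high; origin at the centre of its underside, z up; grip it anywhere round its side (lid: 60 to 74 mm above the bench). Exactly one of the three, a different one each time, holds a steel dolly and weighs about 0.5 kg (0.42 to 0.58); the other two weigh about 0.07 kg (under 0.1). This one starts as the leftmost (+y) tin, nearest the tray.
- tin_middle: one of three identical round metal tins with fixed lids: body 52 mm across, lid 54 mm (55 mm over its beads) across, 74 mm high; origin at the centre of its underside, z up; grip it anywhere round its side (lid: 60 to 74 mm above the bench). Exactly one of the three, a different one each time, holds a steel dolly and weighs about 0.5 kg (0.42 to 0.58); the other two weigh about 0.07 kg (under 0.1). This one starts between the other two.
- tin_right: one of three identical round metal tins with fixed lids: body 52 mm across, lid 54 mm (55 mm over its beads) across, 74 mm high; origin at the centre of its underside, z up; grip it anywhere round its side (lid: 60 to 74 mm above the bench). Exactly one of the three, a different one each time, holds a steel dolly and weighs about 0.5 kg (0.42 to 0.58); the other two weigh about 0.07 kg (under 0.1). This one starts as the rightmost (-y) tin.
- tray: low square sheet-metal tray fixed to the bench at the left, outside 130 x 130 mm, inside 124 x 124 mm, floor 3 mm thick, rim 17.5 mm high; origin at the centre of its underside, x and y along its sides, z up
There are look-alikes about, which are no part of the job. Leave any red look-alike of the tin_middle alone. Leave any red look-alike of the tin_left alone.

How it is judged (in metres and radians):
On the way:
1. a tin is lifted clear of the bench (height (world z) of any of tin_left, tin_middle, tin_right above 0.02 m), for 0.2 s.
At the end, for the whole second after the job is handed in: The full tin (the one that presses on the tray with more than 2.3 N) stands on the tray's floor, its centre within 42 mm of the tray's centre along each side; the other two stand on the bench, their centres over 75 mm from the tray's centre; all three upright within 10 degrees and at rest (angle between each of tin_left, tin_middle, tin_right's own z axis and vertical below 0.17 rad and linear speed of each of tin_left, tin_middle, tin_right below 0.02 m/s and ((contact force between tin_left and tray above 2.3 N and height (world z) of tin_left below 0.012 m and x of tin_left in the frame of tray between -0.042 and 0.042 m and y of tin_left in the frame of tray between -0.042 and 0.042 m and horizontal distance between each of tin_middle, tin_right and tray above 0.075 m and height (world z) of each of tin_middle, tin_right below 0.006 m) or (contact force between tin_middle and tray above 2.3 N and height (world z) of tin_middle below 0.012 m and x of tin_middle in the frame of tray between -0.042 and 0.042 m and y of tin_middle in the frame of tray between -0.042 and 0.042 m and horizontal distance between each of tin_left, tin_right and tray above 0.075 m and height (world z) of each of tin_left, tin_right below 0.006 m) or (contact force between tin_right and tray above 2.3 N and height (world z) of tin_right below 0.012 m and x of tin_right in the frame of tray between -0.042 and 0.042 m and y of tin_right in the frame of tray between -0.042 and 0.042 m and horizontal distance between each of tin_left, tin_middle and tray above 0.075 m and height (world z) of each of tin_left, tin_middle below 0.006 m))); the robot touches nothing.
It fails at once if a tin is tipped over (more than 45 degrees) (angle between any of tin_left, tin_middle, tin_right's own z axis and vertical above 0.79 rad).
It also fails if it takes over 61 s, if anything falls off the work surface, if the arm or the gripper's body presses on something with over 40 N, if the wrist force passes 120 N, or if a joint passes its speed limit or range.

## Working session

There is one attempt and no reset: what is moved stays moved. The work goes in short steps, Python scripts to look and compute and a tool call to move; the robot and the scene stay as the last step left them, time stands still between calls to the robot, and variables do not carry over. Pictures are saved under pics/ and viewed, at most 10 in all, crops included, and the job is handed in when it is done.

Besides the shell and the picture viewer there is one more tool, called after ">>>" as name(argument=value, ...) on one line, values as JSON. drive_tool: Moves the arm, as the interface text tells. Its arguments: {"type":"object","properties":{"deltas":{"type":"string"},"gripper":{"type":"number"}},"required":["deltas"]}

```bash
mkdir -p pics; cat > h.py <<'E'
import numpy as np, cv2
from cell import env
def pt(cam,u,v,z):
    p=env.camera_params(cam);K=np.array(p["mtx"],float);T=np.array(p["camera_from_world"])
    q=cv2.undistortPoints(np.array([[[u,v]]],float),K,np.array([p["k1"],0,0,0,0.]))[0,0]
    R=T[:3,:3];c=-R.T@T[:3,3];d=R.T@np.array([q[0],q[1],1]);s=(z-c[2])/d[2];return (c+s*d).round(1)
E
python3 - <<'E'
from h import *
for n in("top","side"):
    im,d=env.read_camera(n);np.savez("/tmp/"+n,im=im,d=d);cv2.imwrite(f"pics/{n}0.png",im[:,:,::-1])
s=env.state();print({k:np.round(s[k],3) for k in s})
E
```

```text
{'t': np.float64(0.1), 'joints': array([-1.366,  0.491,  1.559, -0.   ,  1.092, -0.106]), 'qvel': array([ 0.001,  0.   , -0.003, -0.   ,  0.001, -0.002]), 'tau': array([ 2.0000e-03, -6.1362e+01, -2.5861e+01,  6.9000e-02,  4.7000e-02,
       -0.0000e+00]), 'eef_pos': array([ 191.107, -594.854,  231.121]), 'tcp_rot': array([-3.141, -0.   ,  0.311]), 'ft_force': array([ 0.35 , -0.273,  0.582]), 'moment': array([ 0.043, -0.046, -0.013]), 'grip_force': np.float64(0.0), 'opening': np.float64(1.0)}
```

View pics/top0.png

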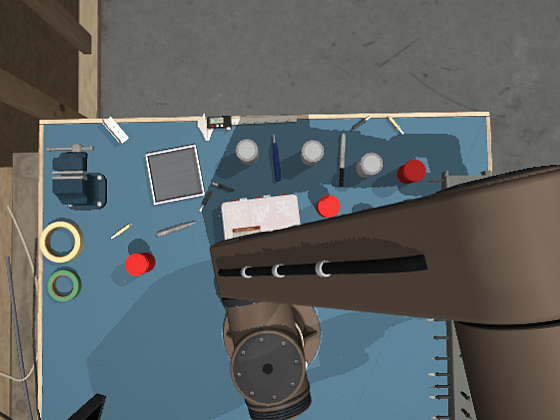

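View pics/side0.png

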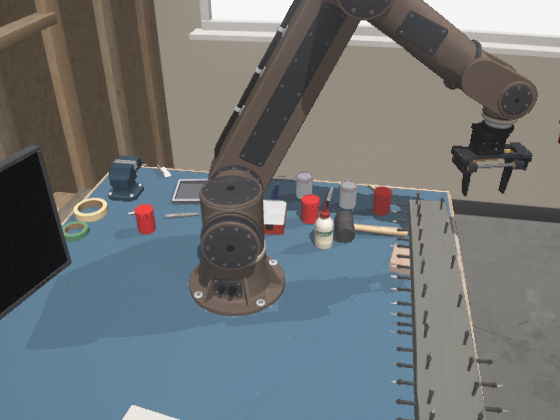

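The top view shows three grey tins at (247,151), (313,152) and (371,163), which fit the description of bare metal. The red look-alikes at (411,171), (328,206) and (139,264) are to be left alone. The tray is at (175,174). The side view shows the grey tins at (304,186) and (348,195), with red ones beside them. I'll confirm with a crop and measure.

```bash
python3 - <<'E'
from h import *
z=np.load("/tmp/top.npz");im=z["im"];d=z["d"]
hsv=cv2.cvtColor(im,cv2.COLOR_RGB2HSV)
m=((hsv[...,1]<50)&(hsv[...,2]>120)).astype(np.uint8)*255
for u,v in((247,151),(313,152),(371,163)):
    w=np.zeros_like(m);w[v-20:v+20,u-20:u+20]=m[v-20:v+20,u-20:u+20]
    c=max(cv2.findContours(w,0,2)[0],key=cv2.contourArea);(x,y),r=cv2.minEnclosingCircle(c)
    print((x,y,r),cv2.contourArea(c),d[v,u],pt("top",x,y,74))
for u,v in((411,171),(328,206)):print("red",pt("top",u,v,74))
m2=np.zeros_like(m);m2[135:215,135:215]=((hsv[...,1]<60)&(hsv[...,2]>20))[135:215,135:215]*255
m2=cv2.morphologyEx(m2,cv2.MORPH_OPEN,np.ones((5,5)))
c=max(cv2.findContours(m2,0,2)[0],key=cv2.contourArea);r=cv2.minAreaRect(c);b=cv2.boxPoints(r)
print(r,[pt("top",*q,17) for q in b],pt("top",*r[0],17))
p=env.camera_params("top");print(p["mtx"],-np.array(p["camera_from_world"])[:3,:3].T@np.array(p["camera_from_world"])[:3,3])
cv2.imwrite("pics/crop.png",cv2.resize(im[110:230,130:450,::-1],(800,300),interpolation=cv2.INTER_CUBIC))
E
```

```text
(246.5689697265625, 149.8103485107422, 11.280885696411133) 357.5 1014.65204 [457.2  49.8  74. ]
(312.4585876464844, 150.70118713378906, 11.172399520874023) 355.5 1012.13275 [ 452.  -110.3   74. ]
(371.0, 163.65625, 11.488927841186523) 364.0 1009.90497 [ 417.8 -251.6   74. ]
red [ 398.1 -348.    74. ]
red [ 316.8 -145.    74. ]
((174.33998107910156, 174.12002563476562), (52.4134407043457, 52.50287628173828), 79.69515228271484) [array([464.8, 319.6,  17. ]), array([486.6, 186. ,  17. ]), array([353. , 163.2,  17. ]), array([331.3, 295.9,  17. ])] [408.7 241.1  17. ]
[[416.77258557   0.         280.22854562]
 [  0.         416.77258557 211.02848008]
 [  0.           0.           1.        ]] [ 264.97376851  -34.82107508 1080.06355269]
```

View pics/crop.png

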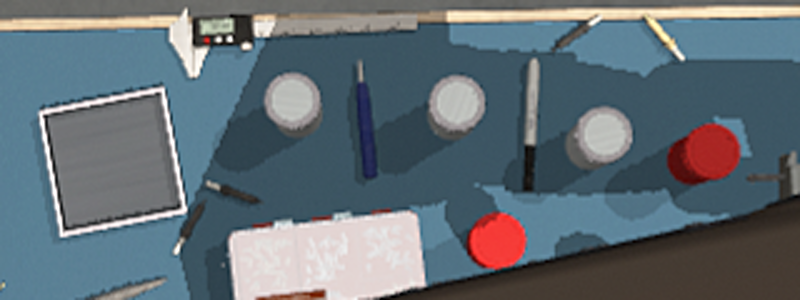

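Crop: the three grey tins are at crop (293,100), (456,103) and (603,135), and the reds at (712,152) and (497,240) are excluded. The tray is at (112,160). World positions are left (457,50), middle (452,-110), right (418,-252), and tray (409,241) with yaw about 9.5°. I'll approach the right tin with the gripper partly open to clear the red neighbour.

>>> drive_tool(deltas="0.227 0.343 0 0;0.227 0.343 0 0;0.227 0.343 0 0;0.227 0.343 0 0;0.227 0.343 0 0;0.227 0.343 0 0;0.227 0.343 0 0;0.227 0.343 0 0;0.227 0.343 0 0;0.227 0.343 0 0", gripper=0.2)

```text
t: 0.93
eef_pos: [418.8, -250.2, 231.6]
tcp_rot: [-3.142, 0.0, 0.311]
ft_force: [0.3, -0.9, 0.4]
opening: 0.799
grip_force: 0.0
```

>>> drive_tool(deltas="0 0 -0.3 0;0 0 -0.3 0;0 0 -0.3 0;0 0 0 0;0 0 0 0")

```text
t: 1.35
eef_pos: [417.8, -251.8, 141.2]
tcp_rot: [-3.139, 0.002, 0.311]
ft_force: [1.0, -0.0, 1.4]
opening: 0.798
grip_force: 0.0
```

>>> drive_tool(deltas="0 0 -0.2 0;0 0 -0.2 0;0 0 -0.2 0;0 0 -0.2 0;0 0 -0.2 0;0 0 -0.07 0;0 0 0 0;0 0 0 0")

```text
t: 2.02
eef_pos: [418.7, -252.6, 35.8]
tcp_rot: [3.141, -0.001, 0.311]
ft_force: [0.7, -0.5, 1.6]
opening: 0.8
grip_force: 0.0
```

>>> drive_tool(deltas="0 0 0 0;0 0 0 0;0 0 0 0;0 0 0 0;0 0 0 0;0 0 0 0;0 0 0 0;0 0 0 0", gripper=1)

```text
t: 2.68
eef_pos: [418.3, -252.1, 35.2]
tcp_rot: [3.141, -0.0, 0.311]
ft_force: [-0.7, 1.3, 7.1]
opening: 0.559
grip_force: 30.0
```

>>> drive_tool(deltas="0 0 0.1 0;0 0 0.1 0;0 0 0.1 0;0 0 0.1 0;0 0 0 0;0 0 0 0;0 0 0 0;0 0 0 0;0 0 0 0;0 0 0 0")

```text
t: 3.52
eef_pos: [418.0, -252.0, 74.3]
tcp_rot: [-3.141, 0.0, 0.311]
ft_force: [-0.0, -0.5, -0.5]
opening: 0.56
grip_force: 30.0
```

The right tin is light (about -0.5 N), so I'll put it back.

>>> drive_tool(deltas="0 0 -0.1 0;0 0 -0.1 0;0 0 -0.1 0;0 0 -0.08 0;0 0 -0.02 0;0 0 0 0;0 0 0 0;0 0 0 0")

```text
t: 4.18
eef_pos: [418.0, -251.9, 34.0]
tcp_rot: [-3.141, 0.0, 0.311]
ft_force: [-0.1, -0.6, -0.2]
opening: 0.561
grip_force: 30.0
```

>>> drive_tool(deltas="0 0 0 0;0 0 0 0;0 0 0 0;0 0 0 0;0 0 0 0;0 0 0 0", gripper=0.2)

```text
t: 4.68
eef_pos: [418.2, -252.1, 34.6]
tcp_rot: [3.141, 0.0, 0.311]
ft_force: [-0.3, -0.7, -0.3]
opening: 0.8
grip_force: 0.0
```

>>> drive_tool(deltas="0 0 0.1 0;0 0 0.2 0;0 0 0.25 0;0 0 0.3 0;0 0 0.25 0;0 0 0 0")

```text
t: 5.18
eef_pos: [419.4, -253.0, 149.4]
tcp_rot: [3.136, -0.004, 0.311]
ft_force: [0.7, -0.4, -0.5]
opening: 0.798
grip_force: 0.0
```

>>> drive_tool(deltas="0.085 0.355 0 0;0.085 0.355 0 0;0.085 0.355 0 0;0.085 0.355 0 0;0 0 -0.2 0;0 0 -0.2 0;0 0 0 0;0 0 0 0")

```text
t: 5.85
eef_pos: [451.8, -109.9, 104.5]
tcp_rot: [-3.14, 0.001, 0.311]
ft_force: [0.3, -0.4, -0.1]
opening: 0.8
grip_force: 0.0
```

>>> drive_tool(deltas="0 0 -0.2 0;0 0 -0.2 0;0 0 -0.2 0;0 0 -0.1 0;0 0 0 0;0 0 0 0")

```text
t: 6.35
eef_pos: [452.4, -110.6, 35.3]
tcp_rot: [3.141, -0.0, 0.31]
ft_force: [0.1, 0.2, -0.1]
opening: 0.799
grip_force: 0.0
```

>>> drive_tool(deltas="0 0 0 0;0 0 0 0;0 0 0 0;0 0 0 0;0 0 0 0;0 0 0 0;0 0 0 0;0 0 0 0", gripper=1)

```text
t: 7.02
eef_pos: [452.4, -110.1, 35.2]
tcp_rot: [3.141, -0.001, 0.311]
ft_force: [-1.1, 1.6, 6.4]
opening: 0.559
grip_force: 30.0
```

>>> drive_tool(deltas="0 0 0.1 0;0 0 0.1 0;0 0 0.1 0;0 0 0.1 0;0 0 0 0;0 0 0 0;0 0 0 0;0 0 0 0;0 0 0 0;0 0 0 0")

```text
t: 7.85
eef_pos: [452.0, -110.0, 74.2]
tcp_rot: [-3.141, 0.001, 0.311]
ft_force: [-0.7, 0.3, -0.8]
opening: 0.559
grip_force: 30.0
```

The middle tin is light too, so the left one should be heavy. I'll put this one back and check.

>>> drive_tool(deltas="0 0 -0.1 0;0 0 -0.1 0;0 0 -0.1 0;0 0 -0.08 0;0 0 -0.02 0;0 0 0 0;0 0 0 0;0 0 0 0")

```text
t: 8.52
eef_pos: [452.2, -110.0, 34.5]
tcp_rot: [3.142, 0.0, 0.311]
ft_force: [0.3, 0.7, -0.7]
opening: 0.559
grip_force: 30.0
```

>>> drive_tool(deltas="0 0 0 0;0 0 0 0;0 0 0 0;0 0 0 0;0 0 0 0;0 0 0 0", gripper=0.2)

```text
t: 9.02
eef_pos: [452.2, -110.1, 34.7]
tcp_rot: [3.141, -0.0, 0.311]
ft_force: [-0.1, 0.3, 0.4]
opening: 0.8
grip_force: 0.0
```

>>> drive_tool(deltas="0 0 0.1 0;0 0 0.2 0;0 0 0.25 0;0 0 0.3 0;0 0 0.25 0;0 0 0 0")

```text
t: 9.52
eef_pos: [453.6, -110.6, 148.6]
tcp_rot: [3.137, -0.005, 0.311]
ft_force: [0.1, -1.4, 0.9]
opening: 0.797
grip_force: 0.0
```

>>> drive_tool(deltas="0.01 0.4 0 0;0.01 0.4 0 0;0.01 0.4 0 0;0.02 0.4 0 0;0 0 -0.2 0;0 0 -0.2 0;0 0 0 0;0 0 0 0")

```text
t: 10.18
eef_pos: [456.6, 50.0, 103.9]
tcp_rot: [-3.141, 0.002, 0.311]
ft_force: [0.3, -0.3, 0.3]
opening: 0.799
grip_force: 0.0
```

>>> drive_tool(deltas="0 0 -0.2 0;0 0 -0.2 0;0 0 -0.2 0;0 0 -0.1 0;0 0 0 0;0 0 0 0")

```text
t: 10.68
eef_pos: [457.4, 49.4, 35.1]
tcp_rot: [3.142, 0.0, 0.31]
ft_force: [-0.4, -0.2, 0.1]
opening: 0.8
grip_force: 0.0
```

>>> drive_tool(deltas="0 0 0 0;0 0 0 0;0 0 0 0;0 0 0 0;0 0 0 0;0 0 0 0;0 0 0 0;0 0 0 0", gripper=1)

```text
t: 11.35
eef_pos: [457.3, 50.1, 35.2]
tcp_rot: [3.141, -0.001, 0.311]
ft_force: [-1.7, 2.5, 8.2]
opening: 0.558
grip_force: 30.0
```

>>> drive_tool(deltas="0 0 0.1 0;0 0 0.1 0;0 0 0.1 0;0 0 0.1 0;0 0 0 0;0 0 0 0;0 0 0 0;0 0 0 0;0 0 0 0;0 0 0 0")

```text
t: 12.18
eef_pos: [457.0, 49.9, 74.2]
tcp_rot: [-3.141, 0.001, 0.311]
ft_force: [0.6, -0.3, -4.5]
opening: 0.559
grip_force: 30.0
```

The left tin is heavy (-4.5 N). I'll carry it to the tray.

>>> drive_tool(deltas="0 0 0.15 0;0 0 0.25 0;-0.06 0.24 0 0;-0.08 0.32 0 0;-0.08 0.32 0 0;-0.08 0.32 0 0;-0.08 0.32 0 0;-0.06 0.24 0 0;-0.04 0.15 0 0;0 0 0 0")

```text
t: 13.02
eef_pos: [408.3, 243.2, 114.4]
tcp_rot: [-3.141, 0.0, 0.314]
ft_force: [0.3, -0.0, -7.5]
opening: 0.559
grip_force: 30.0
```

>>> drive_tool(deltas="0 0 -0.2 0;0 0 -0.2 0;0 0 -0.15 0;0 0 -0.1 0;0 0 -0.06 0;0 0 0 0;0 0 0 0")

```text
t: 13.6
eef_pos: [409.3, 240.7, 43.7]
tcp_rot: [3.141, 0.0, 0.31]
ft_force: [0.7, 0.4, -4.5]
opening: 0.56
grip_force: 30.0
```

>>> drive_tool(deltas="0 0 -0.03 0;0 0 -0.02 0;0 0 -0.01 0;0 0 0 0;0 0 0 0")

```text
t: 14.02
eef_pos: [409.3, 241.0, 38.4]
tcp_rot: [3.142, -0.001, 0.311]
ft_force: [-1.6, -0.8, 6.0]
opening: 0.559
grip_force: 30.0
```

Contact with the tray floor; I'll release and retreat.

>>> drive_tool(deltas="0 0 0 0;0 0 0 0;0 0 0 0;0 0 0 0;0 0 0 0;0 0 0 0", gripper=0.2)

```text
t: 14.52
eef_pos: [409.2, 240.9, 37.6]
tcp_rot: [3.141, 0.0, 0.311]
ft_force: [0.3, -0.4, -0.4]
opening: 0.798
grip_force: 0.0
```

>>> drive_tool(deltas="0 0 0.1 0;0 0 0.2 0;0 0 0.3 0;0 0 0.3 0;0 0 0.3 0;0 -0.4 0 0;0 -0.4 0 0;0 -0.4 0 0;0 -0.4 0 0;0 0 0 0")

```text
t: 15.35
eef_pos: [409.0, 76.0, 158.4]
tcp_rot: [3.141, -0.0, 0.306]
ft_force: [0.9, 0.2, 0.4]
opening: 0.804
grip_force: 0.0
```

>>> drive_tool(deltas="0 -0.4 0.1 0;0 -0.4 0.1 0;0 -0.4 0.1 0;0 -0.4 0.1 0;0 -0.4 0 0;0 -0.4 0 0;0 -0.4 0 0;0 -0.4 0 0;0 -0.4 0 0;0 0 0 0")

```text
t: 16.18
eef_pos: [409.4, -284.7, 198.3]
tcp_rot: [3.139, -0.001, 0.307]
ft_force: [-0.1, 0.4, 0.1]
opening: 0.802
grip_force: 0.0
```

```bash
python3 - <<'E'
from h import *
for n in("top",):
    im,d=env.read_camera(n);cv2.imwrite(f"pics/{n}1.png",im[:,:,::-1])
E
```

```text
(no output)
```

View pics/top1.png

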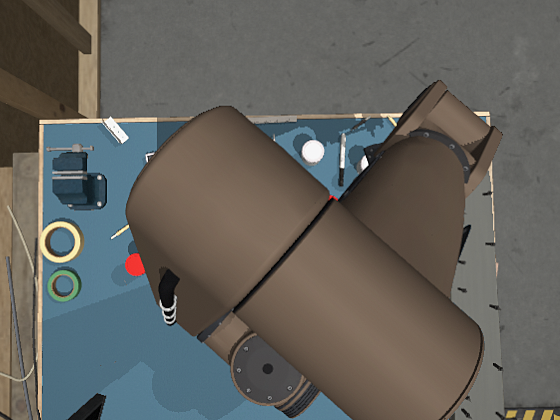

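The picture shows the middle tin standing at (313,152), but the arm hides the tray. I'll move aside and look again.

>>> drive_tool(deltas="-0.22 -0.33 0.05 0;-0.22 -0.33 0.05 0;-0.22 -0.33 0.05 0;-0.22 -0.33 0.05 0;-0.22 -0.33 0.05 0;-0.22 -0.33 0.05 0;-0.22 -0.33 0 0;-0.22 -0.33 0 0;-0.22 -0.33 0 0;0 0 0 0")

```text
t: 17.07
eef_pos: [208.4, -579.6, 227.7]
tcp_rot: [3.14, 0.001, 0.308]
ft_force: [-1.3, -0.1, -0.2]
opening: 0.804
grip_force: 0.0
```

```bash
python3 - <<'E'
from h import *
im,d=env.read_camera("top");cv2.imwrite("pics/top2.png",im[:,:,::-1])
E
```

```text
(no output)
```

View pics/top2.png

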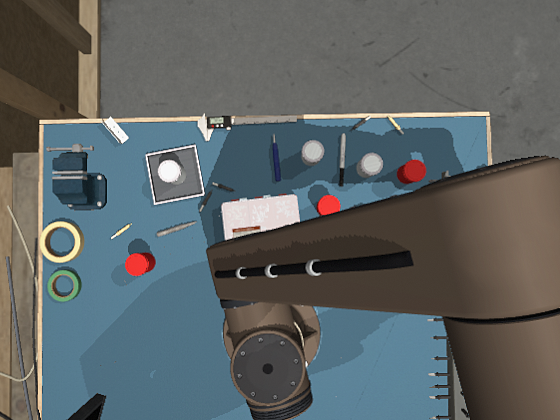

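The full tin stands centred in the tray at (170,171), allowing for parallax. The empties stand at (313,152) and (371,163), and the arm is clear.

```bash
python3 -c "
from cell import env
print(env.job_done())"
```

```text
the job is handed in; nothing more can be done
None
```

The left tin was the heavy one (about 4.5 N when lifted); it now stands upright in the tray, the two empty tins are back upright on the bench, and the job is handed in, though no verdict was returned.

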